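Hold a sensor head in the UV curing slot with tongs

TASK

Take the spring tongs out of their stand, and with them pick the sensor head with the flat ribbed tab out of the magazine by that tab, so that fingers never touch it. Lower it gently, lens end first, through the guard slot in the lid of the UV curing chamber until most of its body is inside, and hold it there freely in the tongs, tongs clear of the lid: you finish while still holding it. Leave everything else on the bench where it stands.

Things in the scene. Friction and masses are not known exactly. Their poses are not given: they have to be found in the camera images.
- tongs: Steel spring tongs, 98 mm tall, 70 g, standing jaws down in the stand. z points up from jaws to bridge; the jaws close along y. Origin: midway between the jaws, level with their lower ends. A round bridge (19 mm across, top 98 mm up) carries two sprung arms 12 mm wide (x). Left alone, the jaws stand 27 mm apart (33 mm over their outsides). Gripping the pads (point tong_grip) closes them, easing springs them open
- tong_grip (a point): Midway between the tongs' black grip pads, 60 mm above the jaw ends; axes as the tongs. Pads: 18 mm wide (x), 16 mm tall, one on the outside of each arm; pinch them along y. Over the pads: 42.7 mm left alone, 36 mm when the jaws are 8 mm apart; 1 mm less closes the jaws about 2.8 mm. Each pad springs back with about 2 N per mm it is moved in, so held at 38 to 41 mm the tongs stay in the grip, jaws open
- tong_tip (a point): Midway between the lower ends of the jaws; axes as the tongs. Each jaw is 3 mm thick (y), 12 mm wide (x), flat and upright for its lowest 22 mm when the jaws are 8 mm apart (14 mm over both); above that the arms widen, to 30 mm over both at 44 mm up
- tong_arm_left (a joint): Closing angle of each tongs arm (both move alike), rad: 0 left alone, jaws 27 mm apart; 0.105 with the jaws 8 mm apart; about 0.15 shut
- stand: Black block 60 x 66 x 34 mm (x, y, z) on a 100 x 84 x 4 mm plate, fixed; the tongs stand in its pocket (15 x 37 mm, 30 mm deep, floor 4 mm above the bench). Origin: centre of its underside on the bench
- head: The sensor head to be cured: a cream plastic block 14 mm thick (x) by 26 mm wide (y) by 40 mm tall, with a flat ribbed tab on top, 8 mm thick (x), 16 mm wide (y), 18 mm tall (so 40 to 57 mm above the origin; take it across x). Origin: centre of its underside, where the lens is; z up along its height. It weighs about 30 g and stands in one of the three pockets of the magazine
- magazine: Black block 56 x 160 x 16 mm (x, y, z), fixed, with three pockets (17 x 29 mm, 12 mm deep, floor 4 mm above the bench) side by side along its y axis, 50 mm apart, each holding one module upright. Origin: centre of its underside. Which module stands in which pocket varies
- uvbox: UV curing chamber, fixed: grey sheet-metal box 180 x 200 x 100 mm (x, y, z) with a dark panel and a knob on its front (-x). Origin: centre of its underside on the bench. Inside it is empty down to 12 mm above the bench
- slot (a point): Centre of the mouth of the guard slot in the middle of the chamber's lid, at the top of its aluminium bezel, 103 mm above the bench; axes as the chamber. The slot is 16 mm along x by 28 mm along y (2 mm more than the sensor head's body each way), 8 mm deep, its upper edges flared by 3 mm at 45 degrees. The bezel is 55 x 68 mm and stands 3 mm above the lid
- plug_module: Bystander in the magazine: cream block 14 x 26 x 36 mm with a round steel plug (13 mm across, 12 mm tall) on top. Origin: centre of its underside
- plain_module: Bystander in the magazine: plain cream block 14 x 26 x 32 mm with nothing on top. Origin: centre of its underside
- flux_tin: Bystander: round aluminium tin 55 mm across, 22 mm tall. Origin: centre of its underside
- tape_roll: Bystander: roll of yellow tape lying flat, 64 mm across, 18 mm tall. Origin: centre of its underside
- screwdriver: Bystander: screwdriver 170 mm long lying on the bench. Origin: under the middle of its length
- dispenser: Bystander: squat glass dispenser with a white neck and steel plunger, 80 mm across, 94 mm tall. Origin: centre of its underside
- cleaner_bottle: Bystander: amber bottle with an orange cap, 54 mm across, 170 mm tall. Origin: centre of its underside

How it is judged:
By the outcome, as a careful person would: the job done as asked, in the order asked, and still so for the second after the job is handed in, while the arm keeps its last pose, push and grip.
It also fails if it takes over 58 s, if anything falls off the work surface, if the arm or the gripper's body presses on something with over 40 N, if the wrist force passes 120 N, or if a joint passes its speed limit or range.

ROBOT

A 6-joint arm with a two-finger parallel gripper is mounted at the origin on the work surface. World frame = base frame: x ahead of the robot, y to its left, z up, the work surface at z = 0. Lengths are in mm, angles in rad, forces in N, time in s.
With the tool pointing down it reaches from about 300 to 775 mm from the base axis. Payload 14.6 kg.
Tool frame: the origin (TCP) lies on the centre line of the jaws, within the pads' length; the fingertips stand 19 mm ahead of it and the grasp point (between the pads) is the TCP (bot.tip_reach is the distance from the TCP to the fingertips, in mm); z points along the fingers, y is the line along which they close (so a half turn about z gives the same grasp; the last joint's range is limited). The gripper opens to 85 mm and grips with 20 to 120 N. Pads are 22 mm wide; open, the fingers measure 114 mm over their backs; the gripper's body (76 mm by 85 mm) begins 54 mm behind the grasp point. The pads swing forward as they close: fully open they stand 13 mm farther back than shut.
Start: joints at [1.08, 0.3, 1.521, -0, 1.321, -0.067], TCP at [226.171, 501.334, 250.281] pointing down, gripper open.
Joint ranges: [-3.03, 3.03], [-0.79, 2.21], [0.23, 2.52], [-1.04, 4.18], [0, 3.07], [-2.55, 2.55]. Speed limits (rad/s): [2.22, 2.22, 2.57, 3.14, 3.14, 3.14].

INTERFACE

Orientations are given as a unit quaternion [w, x, y, z].
In Python, from rig import bot gives the robot as it stands. Calls block until the motion is done:
- bot.move_to(position, orientation): joint-space move of the TCP to a pose.
- bot.servo_line(position, attitude=None, speed=150, until_force=None): straight line of the TCP; attitude=None keeps the orientation; speed is the mean speed in mm/s. With until_force (N) it stops when the force on the tool has changed by that much, and returns True; else False.
- bot.move_joints(angles): joint-space move.
- bot.move_gripper(opening, grip_force=None): finger opening in mm; grip_force is the grip in N (None keeps the last); returns when the fingers have stopped.
- bot.dwell(seconds).
- bot.ik(position, orientation): joint angles nearest the present ones, or None.
- bot.read_state(): the state.
- bot.read_camera(name): name is "scene" or "side" or "wrist"; returns a dict with "image" (384x512x3 uint8, blue, green, red), "depth" (384x512 float32, mm along the optical axis (not along the pixel's ray), 0 where there is no reading), "fovy" (degrees; the focal length in pixels is half the picture's height over the tangent of half this angle, whatever the lens; pixels are square), "cx", "cy" (the principal point, pixels), "eye" and "attitude" of the camera in the world; the wrist camera has in their place "mount" (4x4, takes a point from camera to tool coordinates, whose origin is the TCP and whose axes are the flange's). Camera axes: x right, y down, z forward; pixel columns grow to the right and rows downward; lengths in mm; the calibration is good to about 2 mm. The wrist camera is an equidistant fisheye: a pixel r from the principal point sees the ray r / f radians off the axis. A picture is of the moment at which its call begins: read the wrist's pose just before it.
A pose or a line that the arm cannot do raises bot.MotionError and nothing moves.
- bot.finish_job(): hands the job in; it is judged then, once.
The state is a dict: "clock": time; "joint_positions": joint angles; "qvel": joint speeds; "effort": joint torques, N m; "ee_pos": TCP position; "tool_rot": TCP orientation; "ft_force": force on the tool from outside, world axes, zero at the start; "moment": the same for the moment, N m; "grip_width": finger opening in mm; "grip_force": force on a finger pad.
Only numpy, scipy, OpenCV 4.12 (cv2) and the standard library are available. Lean on these libraries where they do the work, as an engineer would, in place of code of your own. Each camera call takes 0.05 s, during which the arm holds its last target. There are 200 camera calls.

## Working session

There is one attempt and no reset: what is moved stays moved. The work goes in short steps, each a Python script; the robot and the scene stay as the last script left them, time stands still between calls to the robot, and variables do not carry over. Pictures are saved under pics/ and viewed, at most 13 in all, crops included, and the job is handed in when it is done.

```bash
mkdir -p pics; ls
cat > h.py <<'E'
import numpy as np, cv2
from scipy.spatial.transform import Rotation as R
from rig import bot
def rot(q): return R.from_quat([q[1],q[2],q[3],q[0]]).as_matrix()
def q_down(yaw):  # tool z down, tool y along world angle yaw
    y=np.array([np.cos(yaw),np.sin(yaw),0]); z=np.array([0,0,-1.]); x=np.cross(y,z)
    q=R.from_matrix(np.c_[x,y,z]).as_quat(); return [q[3],q[0],q[1],q[2]]
def grab(name):
    s=bot.read_state(); c=bot.read_camera(name)
    if name=='wrist':
        T=np.eye(4); T[:3,:3]=rot(s['tool_rot']); T[:3,3]=s['ee_pos']; c['T']=T@np.array(c['mount'])
    else:
        T=np.eye(4); a=np.array(c['attitude']); T[:3,:3]=a if a.shape==(3,3) else rot(a); T[:3,3]=c['eye']; c['T']=T
    return c
def rays(c,name):
    h,w=c['depth'].shape; f=h/2/np.tan(np.radians(c['fovy']/2))
    u,v=np.meshgrid(np.arange(w),np.arange(h)); x=(u-c['cx'])/f; y=(v-c['cy'])/f
    if name=='wrist':
        r=np.hypot(x,y)+1e-9; t=np.tan(np.minimum(r,1.5))/r; x,y=x*t,y*t
    return np.dstack([x,y,np.ones_like(x)])
def cloud(c,name):
    P=rays(c,name)*c['depth'][...,None]
    return P@c['T'][:3,:3].T+c['T'][:3,3]
E
python3 - <<'E'
from h import *
for n in ['scene','side','wrist']:
    c=grab(n); np.savez(f'{n}.npz',W=cloud(c,n),im=c['image'],d=c['depth'])
    cv2.imwrite(f'pics/{n}.png',c['image']); print(n,c['fovy'],c['cx'],c['cy'],c['T'].round(2).tolist())
a=np.vstack([np.hstack([cv2.imread(f'pics/{n}.png') for n in ['scene','side']])])
E
```

```text
pics
scene 57.62557299092691 257.19530926465086 187.41399070930242 [[0.66, 0.58, -0.48, 992.12], [0.75, -0.51, 0.42, -361.12], [0.0, -0.63, -0.77, 779.47], [0.0, 0.0, 0.0, 1.0]]
side 55.9004997989676 250.96350435269477 194.31525051602134 [[0.87, -0.3, 0.4, 227.42], [-0.5, -0.47, 0.73, -652.05], [-0.02, -0.83, -0.56, 580.16], [0.0, 0.0, 0.0, 1.0]]
wrist 65.70646984690485 257.98619310104993 191.1053122667821 [[0.41, 0.86, 0.29, 152.63], [0.91, -0.39, -0.13, 535.4], [0.0, 0.32, -0.95, 374.16], [0.0, 0.0, 0.0, 1.0]]
```

```bash
python3 -c "
import cv2
for n in ['scene','side']:
    cv2.imwrite(f'pics/{n}2.png',cv2.resize(cv2.imread(f'pics/{n}.png'),(800,600),interpolation=cv2.INTER_CUBIC))"
```

```text
(no output)
```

View pics/scene2.png

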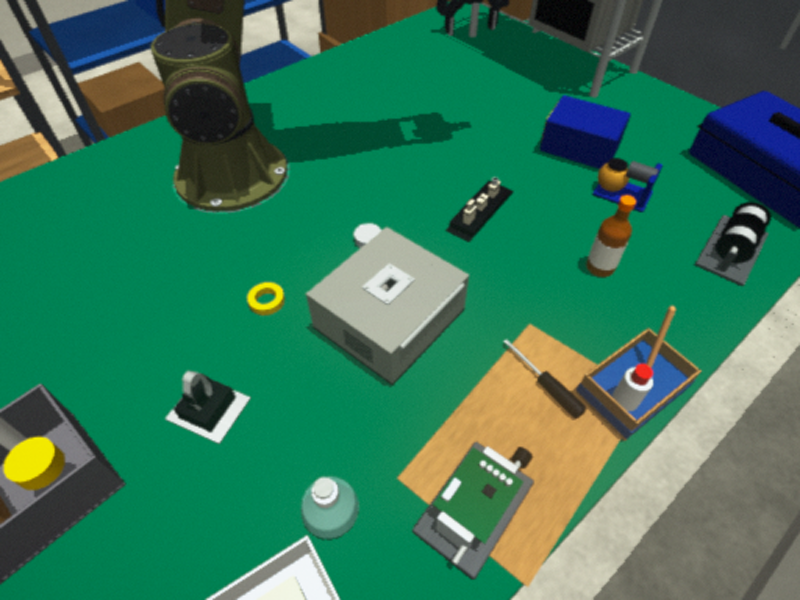

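View pics/side2.png

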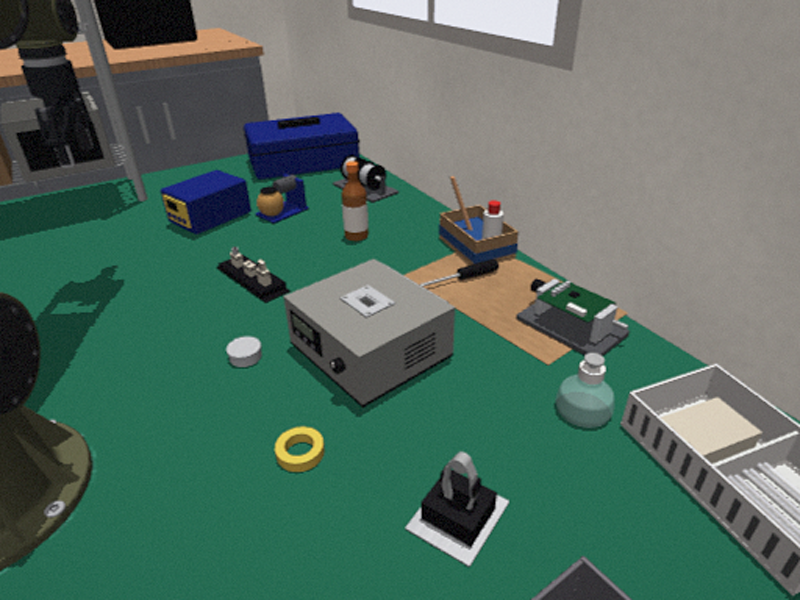

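The scene view shows the stand at (208,400), slot at (388,284) and magazine at (480,207). The side view shows them at (460,505), (368,300) and (252,275).

Run:
```python
import numpy as np
for n,pts in {'scene':dict(bridge=(198,378),stand=(210,410),slotL=(366,284),slotR=(412,283),slotT=(392,266),slotB=(384,303),m1=(469,210),m2=(482,201),m3=(494,184),magA=(462,230),magB=(505,186),boxL=(310,297),boxT=(387,231),boxR=(467,275),boxB=(392,376)),
 'side':dict(bridge=(461,458),m1=(236,252),m2=(249,268),m3=(263,268),slotL=(341,299),slotR=(395,300),boxL=(287,295),boxT=(374,262),boxR=(453,314),plateL=(408,525),plateB=(470,560),plateR=(506,500))}.items():
    W=np.load(n+'.npz')['W']
    for k,(u,v) in pts.items():
        u,v=round(u*.64),round(v*.64); print(n,k,W[v,u].round(0), np.nanmedian(W[v-1:v+2,u-1:u+2].reshape(-1,3),0).round(0))
```

```text
scene bridge [ 492. -315.   86.] [ 492. -315.   86.]
scene stand [ 514. -325.   34.] [ 514. -325.   33.]
scene slotL [525. -29. 103.] [525. -29. 102.]
scene slotR [571.  32. 100.] [571.  32. 100.]
scene slotT [522.  31. 103.] [522.  31. 103.]
scene slotB [572. -28.  98.] [573. -29. 100.]
scene m1 [ 992. -361.  779.] [471. 274.  46.]
scene m2 [463. 319.  38.] [460. 319.  34.]
scene m3 [446. 374.  41.] [446. 375.  41.]
scene magA [475. 257.   6.] [478. 254.   9.]
scene magB [434. 430.  -1.] [436. 430.  -1.]
scene boxL [ 479. -109.   94.] [ 481. -109.   95.]
scene boxT [454.  78. 102.] [452.  80.  99.]
scene boxR [618. 111. 101.] [616. 112.  98.]
scene boxB [650. -81.  30.] [650. -81.  30.]
side bridge [ 489. -325.  102.] [ 488. -326.  103.]
side m1 [445. 377.  45.] [445. 376.  44.]
side m2 [450. 319.  32.] [450. 319.  32.]
side m3 [465. 272.  50.] [465. 275.  50.]
side slotL [514.  26. 103.] [514.  26. 104.]
side slotR [585. -20. 101.] [585. -20. 101.]
side boxL [448.  82. 101.] [448.  82. 101.]
side boxT [611.  99. 102.] [612.  99. 101.]
side boxR [650. -82.  87.] [650. -80.  86.]
side plateL [ 431. -308.    6.] [ 432. -308.    5.]
side plateB [ 468. -379.    4.] [ 468. -379.    4.]
side plateR [ 550. -339.    5.] [ 552. -338.    2.]
```

Run:
```python
from h import *
s=bot.read_state(); print(s['clock'], rot(s['tool_rot']).round(2).tolist())
for n,p,y in [('stand',(490,-325,230),116),('mag',(455,320,200),14),('slot',(548,1,260),9)]:
    for k in (0,180):
        q=bot.ik(p,q_down(np.radians(y+k))); print(n,y+k,None if q is None else np.round(q,2))
```

```text
0.15 [[-0.91, 0.41, -0.0], [0.41, 0.91, -0.0], [0.0, -0.0, -1.0]]
stand 116 None
stand 296 [-0.65  0.4   1.43 -0.    1.31  0.47]
mag 14 [ 0.55  0.36  1.56 -0.    1.22  0.3 ]
mag 194 None
slot 9 [-0.07  0.29  1.51 -0.    1.34 -0.22]
slot 189 None
```

Run:
```python
from h import *
for n,p,y in [('wmag',(455,320,190),14),('wslot',(548,1,230),9),('wstand',(490,-325,230),-64)]:
    bot.move_to(p,q_down(np.radians(y))); bot.dwell(0.2)
    c=grab('wrist'); np.savez(n+'.npz',W=cloud(c,'wrist'),im=c['image'],T=c['T'])
    cv2.imwrite(f'pics/{n}.png',c['image']); print(n,bot.read_state()['clock'])
a=[cv2.imread(f'pics/{n}.png')for n in('wmag','wslot','wstand')]
cv2.imwrite('pics/a.png',cv2.resize(a[0],(800,600),interpolation=2))
cv2.imwrite('pics/b.png',cv2.resize(np.hstack(a[1:]),(800,300),interpolation=2))
```

```text
wmag 1.5417
wslot 3.0583
wstand 4.5583
```

View pics/a.png

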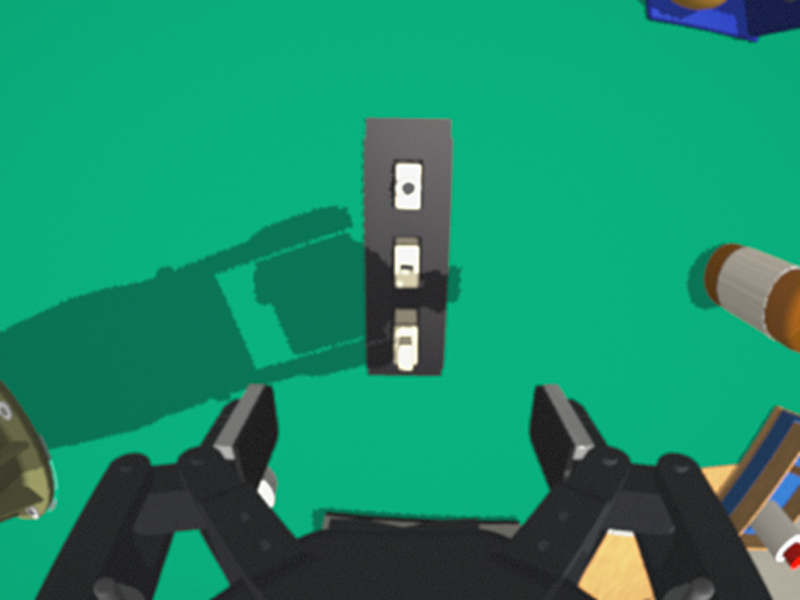

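View pics/b.png

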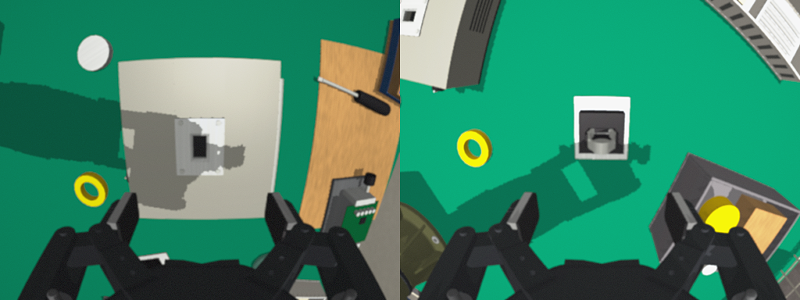

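The magazine close-up shows the plug module on top (408,186), then modules at (406,265) and (405,342). The slot is centred in its bezel, and the tongs stand in the stand. I'll enlarge crops of all three.

Run:
```python
import numpy as np,cv2
a=cv2.imread('pics/wmag.png')[72:244,225:297]
b=cv2.imread('pics/wslot.png')[140:240,215:295]
c=cv2.imread('pics/wstand.png')[115:215,215:305]
rs=lambda i,k:cv2.resize(i,None,fx=k,fy=k,interpolation=cv2.INTER_CUBIC)
o=np.zeros((600,800,3),np.uint8)
A=rs(a,3.4)[:600];o[:A.shape[0],:A.shape[1]]=A
B=rs(b,3);o[:300,260:500]=B
C=rs(c,3);o[:300,520:790]=C
cv2.imwrite('pics/crop.png',o)
W=np.load('wmag.npz')['W']
for r in range(90,240,3): print(r, W[r,250:270:3,2].round(0), W[r,259,:2].round(0))
```

```text
90 [17. 16. 17. 16. 18. 17. 17.] [436. 406.]
93 [17. 17. 17. 15. 17. 16. 17.] [436. 403.]
96 [18. 17. 17. 17. 17. 17. 17.] [437. 400.]
99 [17. 18. 17. 18. 18. 18. 16.] [438. 398.]
102 [17. 16. 16. 16. 15. 17. 15.] [439. 395.]
105 [16.  5. 40. 41. 40. 40. 34.] [439. 392.]
108 [16.  4. 41. 40. 40. 41. 40.] [440. 390.]
111 [16.  5. 41. 40. 41. 42. 40.] [440. 387.]
114 [17.  5. 40. 53. 53. 52. 41.] [441. 385.]
117 [16.  5. 52. 54. 53. 53. 40.] [441. 383.]
120 [17.  5. 52. 54. 53. 53. 52.] [442. 380.]
123 [17.  6. 53. 53. 53. 53. 38.] [443. 377.]
126 [16.  5. 41. 52. 53. 52. 34.] [443. 375.]
129 [18.  6. 42. 40. 42. 41.  5.] [444. 371.]
132 [16. 16. 40. 40. 42. 40. 16.] [445. 368.]
135 [15. 16. 17. 16. 16. 17. 17.] [447. 362.]
138 [17. 18. 17. 15. 17. 15. 17.] [447. 359.]
141 [17. 16. 16. 16. 17. 17. 17.] [448. 356.]
144 [17. 17. 16. 17. 16. 18. 16.] [449. 353.]
147 [18. 16. 17. 16. 16. 18. 17.] [450. 350.]
150 [17. 17. 16. 17. 16. 18. 18.] [450. 347.]
153 [17.  4. 15. 13. 15. 15. 17.] [451. 344.]
156 [15.  4. 31. 30. 30. 29. 16.] [451. 344.]
159 [16.  4. 37. 36. 37. 37. 17.] [452. 342.]

[... 488 characters left out ...]
 17.] [461. 304.]
195 [16. 17. 17. 18. 17. 18. 16.] [462. 301.]
198 [18. 15. 15. 16. 16. 16. 18.] [463. 297.]
201 [16. 20. 19. 21. 20. 20. 17.] [464. 295.]
204 [18. 30. 29. 29. 28. 28. 16.] [464. 295.]
207 [17. 39. 38. 38. 39. 38. 17.] [464. 295.]
210 [16. 45. 45. 46. 45. 45. 17.] [463. 295.]
213 [16. 44. 44. 46. 45. 45. 17.] [464. 292.]
216 [16. 45. 49. 49. 48. 45. 16.] [465. 290.]
219 [17. 45. 56. 56. 57. 44. 18.] [465. 290.]
222 [17. 45. 62. 61. 61. 44. 15.] [465. 290.]
225 [17. 44. 62. 62. 60. 44. 17.] [466. 287.]
228 [16. 46. 61. 60. 61. 44. 16.] [466. 283.]
231 [16. 44. 62. 62. 61. 45. 17.] [467. 281.]
234 [16. 16. 62. 61. 62. 16. 17.] [468. 277.]
237 [4. 3. 4. 4. 4. 4. 2.] [476. 246.]
```

View pics/crop.png

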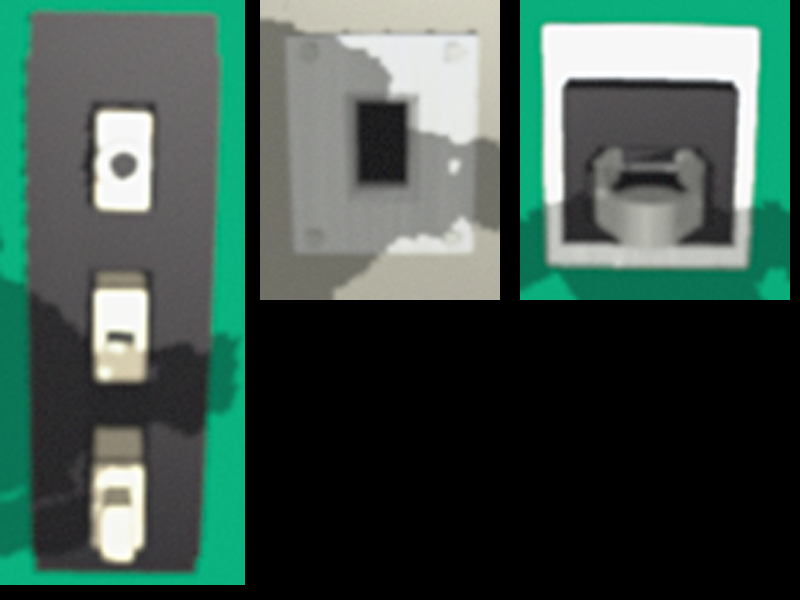

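The crop shows the ribbed tab on the nearest module (118,500), the slot at (382,143), and the tongs with arms spread left-right and the bridge at (650,195).

```bash
cat > m.py <<'E'
from h import *
def rect(W,cen,rad,z0,z1,mask=None,name=''):
    m=(W[...,2]>z0)&(W[...,2]<z1)&(np.hypot(W[...,0]-cen[0],W[...,1]-cen[1])<rad)
    if mask is not None: m&=mask
    P=W[m]; (c,s,a)=cv2.minAreaRect(P[:,:2].astype(np.float32))
    print(name,len(P),'c',np.round(c,1),'s',np.round(s,1),'a',round(a,1),'z',P[:,2].mean().round(1),'mean',P[:,:2].mean(0).round(1)); return P
E
python3 - <<'E'
from m import *
W=np.load('wmag.npz')['W']
rect(W,(467,284),25,57,68,name='tab'); rect(W,(467,284),28,41,50,name='body'); rect(W,(455,330),100,13,20,name='mag')
rect(W,(454,330),25,33,41,name='plain'); rect(W,(442,380),25,37,44,name='plugbody')
d=np.load('wslot.npz'); W=d['W']; g=d['im'].astype(int).sum(2)
rect(W,(550,0),170,96,110,name='lid')
rect(W,(550,0),30,-20,40,name='slotfloor')
# slot dark pixels back-projected on plane z=103
T=d['T']; 
c=grab('wrist'); r=rays(c,'wrist')@T[:3,:3].T; t=(103-T[2,3])/r[...,2]; Q=T[:3,3]+r*t[...,None]
m=(g<120)&(np.hypot(Q[...,0]-550,Q[...,1])<25); print('dark',m.sum(),cv2.minAreaRect(Q[m][:,:2].astype(np.float32)),Q[m].mean(0))
m=(np.hypot(Q[...,0]-550,Q[...,1])<40); print(np.unravel_index(0,(1,)))
d=np.load('wstand.npz');W=d['W']
rect(W,(490,-325),60,90,106,name='bridge'); rect(W,(490,-325),60,28,40,name='block'); rect(W,(490,-325),75,2.5,8,mask=(d['im'].min(2)>120),name='plate')
rect(W,(490,-325),40,52,68,name='pads')
E
```

```text
tab 133 c [466.5 283.3] s [ 7.6 15.4] a 14.4 z 61.1 mean [466.4 284.4]
body 189 c [466.8 283.3] s [14.  25.5] a 15.9 z 44.7 mean [465.2 287.3]
mag 6496 c [455.6 331.8] s [ 56.  160.2] a 13.4 z 16.7 mean [453.6 338.8]
plain 369 c [455.  331.6] s [13.2 26. ] a 12.2 z 36.8 mean [454.9 331.8]
plugbody 239 c [443.9 380.6] s [13.  25.2] a 14.0 z 40.8 mean [443.3 381.8]
lid 39080 c [549.5   2.4] s [186.6 201.3] a 9.2 z 101.0 mean [546.9  13.7]
slotfloor 298 c [548.6 -19.3] s [20.5 22.1] a 9.0 z 12.8 mean [549.2 -18.6]
dark 363 ((546.3602294921875, 3.727297782897949), (12.43461799621582, 22.41145133972168), 9.350371360778809) [546.52473358   4.04506398 103.        ]
(np.int64(0),)
bridge 451 c [ 489.4 -323.3] s [15.  24.4] a 26.8 z 99.0 mean [ 490.4 -322.9]
block 2061 c [ 489.9 -323.4] s [60.9 65.5] a 25.0 z 34.6 mean [ 496.7 -320.5]
plate 2182 c [ 490.  -323.6] s [100.5  84.3] a 25.2 z 4.8 mean [ 501.1 -317.8]
pads 56 c [ 490.1 -323.5] s [17.2 42.3] a 25.5 z 62.7 mean [ 492.1 -319. ]
```

Run:
```python
from m import *
q=q_down(np.radians(-64.8))
bot.move_gripper(62,20)
bot.move_to((490,-323.5,120),q)
print(bot.servo_line((490,-323.5,64),q,speed=80,until_force=8), bot.read_state()['ee_pos'])
bot.move_gripper(39.5,20); s=bot.read_state(); print(s['grip_width'],s['grip_force'],s['ft_force'])
bot.servo_line((490,-323.5,150),q,speed=80); bot.dwell(.2)
s=bot.read_state(); print(s['clock'],s['grip_width'],s['grip_force'],s['ft_force'],s['ee_pos'])
c=grab('wrist'); cv2.imwrite('pics/held.png',c['image'][150:,100:420])
cv2.imwrite('pics/held2.png',cv2.resize(c['image'][150:,100:420],None,fx=2.4,fy=2.4))
```

```text
False [ 490.20786485 -323.67184672   64.35574963]
39.550147640278645 4.5653248236340005 [-0.64624936 -0.01407425  4.82175073]
8.1167 39.383176203801696 2.991580230445834 [ 0.89266776 -0.05450481 -1.03450597] [ 489.90921761 -323.42899598  149.6344079 ]
```

View pics/held2.png

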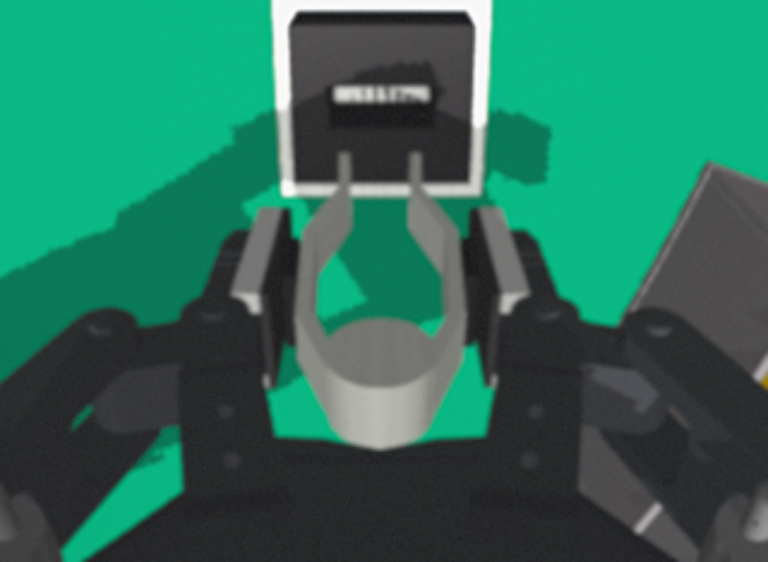

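The tongs are held with both jaws visible, at crop (345,155) and (416,155), well apart. Next I go above the head.

```bash
cat >> m.py <<'E'
def look(n=1,tag=None):
    bot.dwell(.3); s=bot.read_state(); c=grab('wrist'); W=cloud(c,'wrist')
    T=np.eye(4);T[:3,:3]=rot(s['tool_rot']);T[:3,3]=s['ee_pos']
    L=(W-T[:3,3])@T[:3,:3]
    if tag: np.savez(tag+'.npz',W=W,L=L,im=c['image'],T=c['T'])
    return W,L,c['image'],s
def jaws(L):
    for z0,z1 in [(-42,-34),(42,48),(48,54),(54,58),(58,66)]:
        m=(abs(L[...,0])<14)&(abs(L[...,1])<22)&(L[...,2]>z0)&(L[...,2]<z1); P=L[m]
        a=P[P[:,1]<0];b=P[P[:,1]>=0]
        if len(a)and len(b): print('z',z0,len(P),'zmax',P[:,2].max().round(1),'min',P[:,2].min().round(1),'x',P[:,0].min().round(1),P[:,0].max().round(1),'yL',a[:,1].min().round(1),a[:,1].max().round(1),'yR',b[:,1].min().round(1),b[:,1].max().round(1))
E
python3 - <<'E'
from m import *
bot.servo_line((490,-323.5,220),speed=200)
bot.move_to((540,0,235),q_down(np.radians(9)))
bot.move_to((466.8,283.3,160),q_down(np.radians(13.6)))
W,L,im,s=look(tag='pre'); jaws(L); print(s['clock'],s['ee_pos'],s['grip_width'],s['grip_force'],s['ft_force'])
rect(W,(467,284),25,57,68,name='tab'); rect(W,(467,284),28,41,50,name='body')
cv2.imwrite('pics/pre.png',cv2.resize(im[120:,150:370],None,fx=2.2,fy=2.2,interpolation=2))
E
```

```text
z -42 1366 zmax -34.0 min -41.9 x -9.0 13.5 yL -22.0 -0.3 yR 0.0 22.0
z 42 37 zmax 47.9 min 42.0 x 4.5 5.5 yL -8.8 -6.7 yR 8.8 11.5
z 48 24 zmax 53.6 min 48.0 x 4.1 5.4 yL -9.1 -6.9 yR 9.1 11.8
z 54 25 zmax 58.0 min 54.3 x 3.8 4.8 yL -9.3 -7.2 yR 9.2 12.0
z 58 10 zmax 60.6 min 58.4 x 4.0 4.8 yL -9.4 -7.3 yR 9.4 12.1
11.3667 [467.16350617 282.79581137 160.14007588] 39.27522361050005 2.99220589302422 [ 0.07798697  0.31206182 -0.36571971]
tab 222 c [466.1 282.9] s [ 8.1 16. ] a 13.5 z 61.4 mean [466.1 283.3]
body 250 c [466.4 282.9] s [13.  25.8] a 13.5 z 44.7 mean [465.7 287.1]
```

View pics/pre.png

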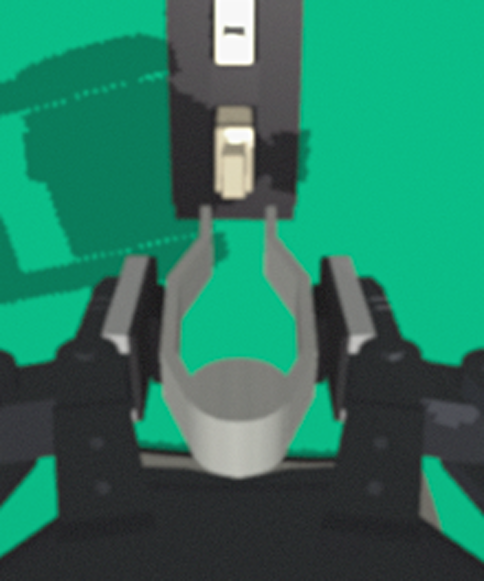

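The jaws at (205,212) and (270,212) straddle slightly right of the tab (234,165). The shift needed is about (-2.6, +1.3) mm.

Run:
```python
from m import *
q=q_down(np.radians(13.5)); x,y=464.2,284.6
bot.servo_line((x,y,125),q,speed=80)
print(bot.servo_line((x,y,107),q,speed=30,until_force=4))
W,L,im,s=look(tag='down'); jaws(L); print(s['ee_pos'],s['ft_force'])
bot.move_gripper(33,20); s=bot.read_state(); print(s['grip_width'],s['grip_force'],s['ft_force'])
print(bot.servo_line((x,y,125),q,speed=30,until_force=8))
bot.servo_line((x,y,170),q,speed=80)
W,L,im2,s=look(tag='lift'); jaws(L); print(s['clock'],s['ee_pos'],s['grip_width'],s['grip_force'],s['ft_force'])
cv2.imwrite('pics/lift.png',cv2.resize(np.hstack([im[120:,150:370],im2[120:,150:370]]),None,fx=1.8,fy=1.8,interpolation=2))
```

```text
False
z -42 1363 zmax -34.0 min -41.9 x -9.1 13.5 yL -21.9 -0.3 yR 0.0 22.0
z 42 325 zmax 48.0 min 42.0 x -10.8 5.8 yL -8.8 -0.6 yR 0.0 11.4
z 48 82 zmax 53.9 min 48.0 x -9.5 5.8 yL -9.0 -0.6 yR 0.0 11.7
z 54 52 zmax 58.0 min 54.1 x 3.8 5.9 yL -9.3 -0.6 yR 0.0 11.9
z 58 369 zmax 65.9 min 58.1 x -13.9 10.8 yL -9.4 -0.0 yR 0.0 12.1
[464.24744002 284.622678   107.13437886] [-0.38037208 -0.31662599 -0.29191611]
35.4221586997036 26.454598009586334 [-0.4472698  -1.10437939 -0.07421111]
False
z -42 1484 zmax -34.0 min -41.6 x -9.0 13.5 yL -22.0 -0.3 yR 0.0 22.0
z 42 319 zmax 48.0 min 42.0 x -10.4 5.9 yL -5.0 -0.6 yR 0.0 7.6
z 48 80 zmax 53.9 min 48.0 x 4.1 6.1 yL -5.2 -0.6 yR 0.0 7.8
z 54 45 zmax 57.8 min 54.2 x 3.8 5.9 yL -5.3 -0.6 yR 0.0 7.9
z 58 232 zmax 66.0 min 58.0 x 3.5 10.9 yL -5.5 -0.0 yR 0.0 8.0
15.0917 [464.11084201 284.55707299 169.67467852] 35.103565149633475 26.32081836462021 [-0.9579175  -0.08314205 -2.25229959]
```

View pics/lift.png

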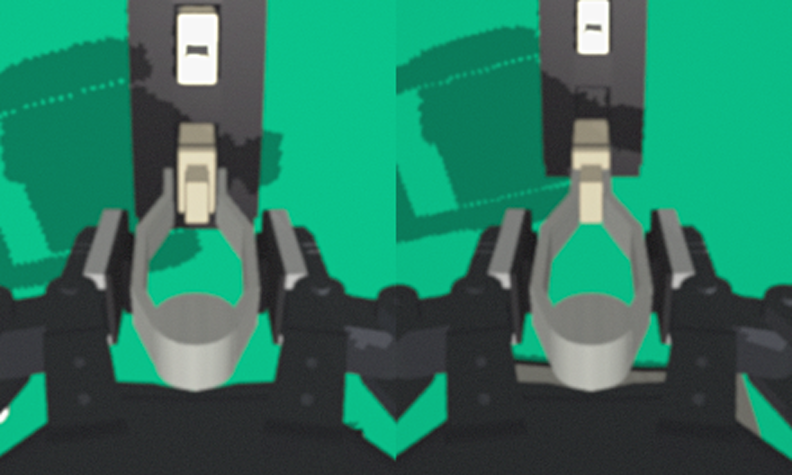

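The head hangs upright in the tongs by its tab. Next I measure it in the tool frame, go above the slot, and measure the slot with the same camera.

```bash
cat >> m.py <<'E'
def head(L):
    m=(abs(L[...,0])<22)&(abs(L[...,1]-1)<14)&(L[...,2]>60)&(L[...,2]<108); P=L[m]
    for z0 in range(60,108,6):
        Q=P[(P[:,2]>=z0)&(P[:,2]<z0+6)]
        if len(Q)>5: print('head z',z0,len(Q),'x',np.percentile(Q[:,0],[5,50,95]).round(1),'y',np.percentile(Q[:,1],[1,99]).round(1),'ymid',((Q[:,1].min()+Q[:,1].max())/2).round(2))
    print('zmax',np.percentile(P[:,2],99))
E
python3 - <<'E'
from m import *
head(np.load('lift.npz')['L'])
bot.servo_line((464.2,284.6,235),speed=150)
q=q_down(np.radians(9.2)); bot.move_to((547,2,235),q)
W,L,im,s=look(tag='above'); head(L); print(s['clock'],s['ee_pos'],s['ft_force'],s['grip_width'])
rect(W,(548,3),170,97,108,name='lid')
cv2.imwrite('pics/above.png',cv2.resize(im[40:240,170:350],None,fx=3,fy=3,interpolation=2))
E
```

```text
head z 60 203 x [ 4.9  8.3 10.6] y [-5.4  7.4] ymid 1.02
head z 66 58 x [10.2 10.5 10.9] y [-5.6  7.6] ymid 1.0
head z 72 54 x [ 9.9 10.4 10.7] y [-5.7  7.8] ymid 1.04
head z 78 55 x [ 9.7 10.4 10.7] y [-6.   7.6] ymid 0.94
head z 84 42 x [10.  10.4 10.9] y [-5.4  7.4] ymid 1.0
head z 90 48 x [10.2 10.4 10.7] y [-5.5  7.5] ymid 0.99
head z 96 38 x [10.1 10.5 10.8] y [-5.7  7.7] ymid 1.02
zmax 100.49481888044363
head z 60 207 x [ 4.7  8.1 10.7] y [-5.5  7.4] ymid 0.96
head z 66 59 x [10.2 10.6 11. ] y [-5.7  7.5] ymid 0.94
head z 72 59 x [10.2 10.5 10.9] y [-5.8  7.7] ymid 0.98
head z 78 49 x [10.1 10.5 10.8] y [-5.9  7.5] ymid 0.93
head z 84 42 x [10.2 10.5 10.7] y [-5.4  7.4] ymid 0.96
head z 90 50 x [10.2 10.6 10.9] y [-5.6  7.5] ymid 0.93
head z 96 37 x [10.1 10.5 10.9] y [-5.5  7.7] ymid 0.97
zmax 100.67788422537042
17.1583 [546.99068102   2.68227156 235.03924171] [-0.17804078  0.2354506  -2.21386616] 35.405120974707046
lid 33416 c [549.4   2.7] s [186.5 199.9] a 9.3 z 101.0 mean [545.2  23.1]
```

View pics/above.png

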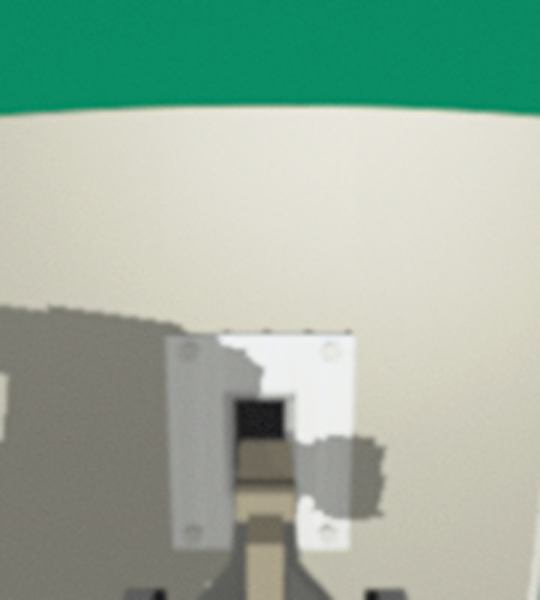

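The bezel corners are at crop (165,335), (355,335), (173,549) and (350,548), and the screws at (190,352), (331,352), (193,533) and (328,533). The head is below them, in line with the slot.

Run:
```python
from m import *
d=np.load('above.npz'); W=d['W']; L=d['L']; im=d['im']; T=d['T']
c=bot.read_camera('wrist'); r=rays(c,'wrist'); 
# tool-frame of plane z : use measured bezel depth
M=np.array(c['mount']); rt=r@M[:3,:3].T
q=lambda zt: M[:3,3]+rt*((zt-M[2,3])/rt[...,2])[...,None]
mb=(np.abs(W[...,0]-548)<40)&(np.abs(W[...,1]-3)<40)&(im.min(2)>200); zt=np.median(L[mb][:,2]); print('bezel tool z',zt,'expect',235-103)
Q=q(zt).astype(np.float32)
def at(p): return cv2.remap(Q,np.float32([[170+(p[0]+.5)/3-.5]]),np.float32([[40+(p[1]+.5)/3-.5]]),1)[0,0]
for n,ps in dict(corner=[(165,335),(355,335),(350,548),(173,549)],screw=[(190,352),(331,352),(328,533),(193,533)]).items():
    A=np.array([at(p) for p in ps]); print(n,A[:,:2].round(1).tolist(),'mean',A[:,:2].mean(0).round(2))
    e=A[1]-A[0];f=A[2]-A[3];g=A[3]-A[0];h=A[2]-A[1]; print('  len',[np.linalg.norm(v).round(1) for v in(e,f,g,h)],'ang from tool y',[np.degrees(np.arctan2(v[0],v[1])).round(1) for v in(e,f)],[np.degrees(np.arctan2(v[1],-v[0])).round(1) for v in(g,h)])
sl=[at(p) for p in [(235,400),(286,400),(228,396),(294,396)]]; print(np.round(sl,1)[:,:2].tolist())
```

```text
bezel tool z 131.29008893716448 expect 132
corner [[33.599998474121094, -27.899999618530273], [33.599998474121094, 27.600000381469727], [-34.29999923706055, 28.200000762939453], [-34.599998474121094, -27.600000381469727]] mean [-0.45  0.09]
  len [np.float32(55.5), np.float32(55.8), np.float32(68.2), np.float32(67.9)] ang from tool y [np.float32(-0.0), np.float32(0.4)] [np.float32(0.2), np.float32(0.5)]
screw [[28.399999618530273, -20.600000381469727], [28.399999618530273, 20.700000762939453], [-29.100000381469727, 21.100000381469727], [-29.100000381469727, -21.100000381469727]] mean [-0.33  0.01]
  len [np.float32(41.3), np.float32(42.2), np.float32(57.6), np.float32(57.5)] ang from tool y [np.float32(-0.0), np.float32(0.0)] [np.float32(-0.5), np.float32(0.4)]
[[13.800000190734863, -7.5], [13.800000190734863, 7.599999904632568], [15.100000381469727, -9.600000381469727], [15.100000381469727, 10.0]]
```

Run:
```python
from m import *
q=q_down(np.radians(9.2)); x,y=545.75,3.95
bot.servo_line((x,y,212),q,speed=60); bot.dwell(.3)
for z in (203,193,183):
    f=bot.servo_line((x,y,z),q,speed=15,until_force=2.5); bot.dwell(.2); s=bot.read_state()
    print(f,s['clock'],s['ee_pos'].round(1) if hasattr(s['ee_pos'],'round') else s['ee_pos'],s['ft_force'],s['moment'])
    if f: break
W,L,im,s=look(tag='in'); head(L); jaws(L)
cv2.imwrite('pics/in.png',cv2.resize(im[60:240,170:350],None,fx=3,fy=3,interpolation=2))
```

```text
False 19.0417 [545.8   4.  203.1] [-0.07157749 -0.22782454 -1.71233207] [0.04478666 0.01977356 0.01325815]
False 20.0583 [545.8   3.9 193.1] [-0.4309056   0.47459077 -1.33295857] [ 0.00017324 -0.00438883  0.00020833]
False 21.075 [545.8   3.9 183.1] [-0.34458468 -0.20861258 -0.72826359] [-0.01658971 -0.02233156  0.00857116]
head z 60 205 x [ 4.8  8.1 10.7] y [-5.5  7.4] ymid 0.98
head z 66 59 x [10.3 10.7 11.1] y [-5.7  7.6] ymid 0.92
head z 72 74 x [ 3.2 10.6 18.9] y [-12.2  13.5] ymid 0.77
head z 78 1122 x [-13.9  10.   21. ] y [-12.8  14.9] ymid 1.0
head z 84 26 x [ 6.3 10.4 11. ] y [-7.7  7.1] ymid -0.19
zmax 84.76695391197009
z -42 1481 zmax -34.0 min -41.8 x -8.7 13.7 yL -22.0 -0.0 yR 0.0 22.0
z 42 320 zmax 48.0 min 42.0 x -10.8 6.0 yL -5.0 -0.0 yR 0.0 7.6
z 48 75 zmax 54.0 min 48.1 x 4.1 5.9 yL -5.2 -0.0 yR 0.0 7.8
z 54 53 zmax 58.0 min 54.0 x 4.3 6.1 yL -5.4 -0.0 yR 0.6 8.0
z 58 229 zmax 65.9 min 58.1 x 3.5 11.0 yL -5.5 -0.0 yR 0.6 7.5
```

View pics/in.png

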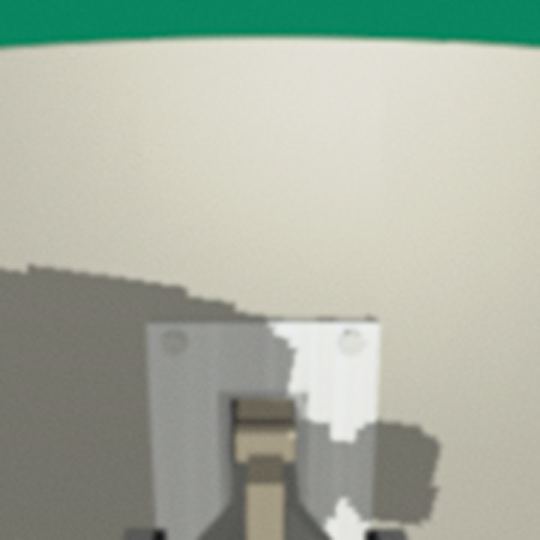

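The head is in the slot with its left and right edges at (234,430) and (296,430), and it looks roughly centred. I'll probe sideways for the walls and centre on them.

Run:
```python
from m import *
q=q_down(np.radians(9.2)); p0=np.array([545.75,3.95,183]); a=np.radians(9.2)
ax={'y':np.array([np.cos(a),np.sin(a),0]),'x':np.array([-np.sin(a),np.cos(a),0])}
def F():
    bot.dwell(.1); v=[]
    for _ in range(6): v.append(bot.read_state()['ft_force']); bot.dwell(.02)
    return np.mean(v,0)
for n,d in ax.items():
    lim=[]
    b=F()
    for sg in (1,-1):
        tr=[]
        for o in np.arange(.4,2.01,.4):
            bot.servo_line(p0+d*sg*o,q,speed=10); f=F()-b; tr.append((round(sg*o,1),round(float(f@d),2),round(float(f[2]),2)))
            if abs(f@d)>1.5: break
        print(n,tr); lim.append(sg*o); bot.servo_line(p0,q,speed=20)
    print('mid',sum(lim)/2)
print(bot.read_state()['clock'],F())
```

```text
y [(np.float64(0.4), -0.29, -0.11), (np.float64(0.8), -1.74, 0.67)]
y [(np.float64(-0.4), 0.04, 0.21), (np.float64(-0.8), -0.12, 0.2), (np.float64(-1.2), -0.18, 0.26), (np.float64(-1.6), 0.5, 0.01), (np.float64(-2.0), 2.12, 0.03)]
mid -0.6
x [(np.float64(0.4), -0.29, 0.04), (np.float64(0.8), 0.04, -0.13), (np.float64(1.2), 0.15, -0.6), (np.float64(1.6), -0.77, -0.42), (np.float64(2.0), -1.65, 0.9)]
x [(np.float64(-0.4), -0.26, -0.09), (np.float64(-0.8), 0.1, -0.07), (np.float64(-1.2), 1.45, 0.25), (np.float64(-1.6), 1.39, 0.33), (np.float64(-2.0), 1.5, 0.89)]
mid 0.0
30.475 [ 0.13548411  0.27535631 -1.3370213 ]
```

Run:
```python
from m import *
q=q_down(np.radians(9.2)); p0=np.array([545.75,3.95,183]); a=np.radians(9.2)
y=np.array([np.cos(a),np.sin(a),0]);x=np.array([-np.sin(a),np.cos(a),0])
p=p0-.5*y+.1*x; bot.servo_line(p,q,speed=10)
W,L,im,s=look(tag='c1')
for t in('in','c1'):
    D=np.load(t+'.npz')['L']; m=(abs(D[...,1]-1)<5)&(D[...,0]>8)&(D[...,0]<13)&(D[...,2]>63)&(D[...,2]<77); P=D[m]
    print(t,len(P),np.median(P[:,0]),np.polyfit(P[:,2],P[:,0],1)[0]); 
    m=(abs(D[...,1]-1)<3)&(abs(D[...,0]-7.5)<1.5)&(D[...,2]>58)&(D[...,2]<66); print('shoulder z',np.median(D[m][:,2]))
head(L); print(s['clock'],s['ft_force'])
```

```text
in 104 10.584400245446048 0.05462313535769442
shoulder z 62.31379829388035
c1 102 11.097431795491332 0.027164256057498493
shoulder z 62.19803836498838
head z 60 212 x [ 4.8  8.6 11.1] y [-5.4  7.4] ymid 0.98
head z 66 67 x [10.6 11.1 11.5] y [-6.3  7.6] ymid 0.64
head z 72 75 x [ 5.1 11.2 18.7] y [-12.3  12.6] ymid 0.68
head z 78 1091 x [-14.    9.9  20.9] y [-12.8  14.9] ymid 1.0
head z 84 27 x [-5.8  3.4 11.1] y [-6.4  8.9] ymid 1.29
zmax 84.88084386878953
31.225 [-1.14942988  0.22035487 -1.77102081]
```

Run:
```python
from m import *
q=q_down(np.radians(9.2)); a=np.radians(9.2)
y=np.array([np.cos(a),np.sin(a),0]);x=np.array([-np.sin(a),np.cos(a),0])
p=np.array([545.75,3.95,183])-.5*y-.4*x; bot.servo_line(p,q,speed=10)
print(bot.servo_line(p-[0,0,13],q,speed=12,until_force=2.5)); p=p-[0,0,13]
def F():
    bot.dwell(.15); v=[]
    for _ in range(8): v.append(bot.read_state()['ft_force']); bot.dwell(.02)
    return np.mean(v,0)
b=F(); print(bot.read_state()['clock'],b)
for d,n in((x,'x'),(y,'y')):
    for o in(.6,-.6):
        bot.servo_line(p+o*d,q,speed=10); f=F()-b; print(n,o,(f@d).round(2),f[2].round(2))
    bot.servo_line(p,q,speed=10)
W,L,im,s=look(tag='fin'); head(L); jaws(L); print(s['clock'],s['ee_pos'],F()-b,s['grip_width'],s['grip_force'])
sd=bot.read_camera('side')['image'][130:280,150:330]
o=np.hstack([cv2.resize(im[60:240,170:350],(400,400),interpolation=2),cv2.resize(sd,(400,400),interpolation=2)])
cv2.imwrite('pics/fin.png',o)
```

```text
False
33.0417 [-0.06740193 -0.19804141 -0.87480517]
x 0.6 0.11 -0.59
x -0.6 0.2 -0.5
y 0.6 0.1 -0.53
y -0.6 0.1 -0.15
head z 60 495 x [-7.2 10.1 20.9] y [-12.9  14.8] ymid 0.95
head z 66 914 x [-10.1  10.5  20.6] y [-12.8  14.9] ymid 1.0
zmax 71.06961900254849
z -42 1475 zmax -34.0 min -41.8 x -9.6 13.7 yL -22.0 -0.0 yR 0.0 22.0
z 42 308 zmax 48.0 min 42.1 x -9.8 6.2 yL -5.5 -0.0 yR 0.0 7.6
z 48 83 zmax 54.0 min 48.0 x -9.2 6.5 yL -5.2 -0.0 yR 0.0 7.8
z 54 48 zmax 58.0 min 54.1 x 4.3 6.3 yL -5.3 -0.0 yR 0.6 8.0
z 58 622 zmax 66.0 min 58.0 x -13.8 14.0 yL -22.0 -0.0 yR 0.6 21.9
36.0083 [545.3260552    3.48522306 170.02283935] [-0.02145643  0.33726221 -0.2954176 ] 35.488517811145094 26.327044665813446
```

View pics/fin.png

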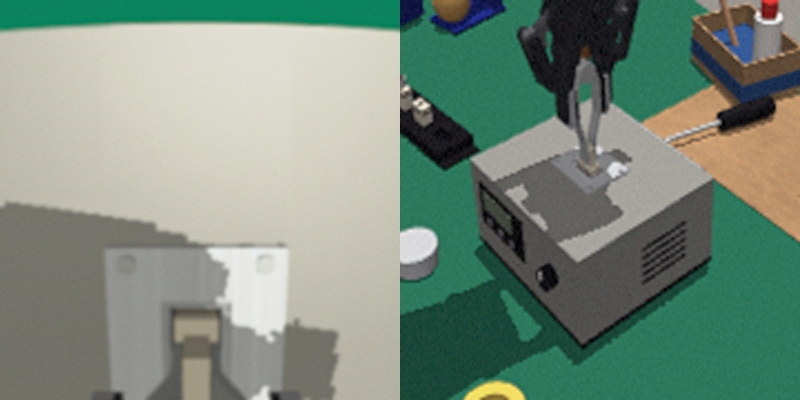

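The head hangs in the slot at (197,325) with the jaws above the bezel. It has at least 0.6 mm free on every side and feels no contact, so I'm handing in.

```bash
python3 -c "
from rig import bot
print(bot.finish_job())"
```

```text
the job is handed in; nothing more can be done
None
```

The job is handed in at about 36 s of the 58 s allowed: the tongs hold the tabbed sensor head lens down in the guard slot, about 34 of its 40 mm body below the slot mouth, no wall contact when nudged 0.6 mm each way, and the jaws about 6 mm above the bezel.

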